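# Restock the bench bin rack, old stock on top

## Task

Move the three full parts bins from the plywood delivery carrier to the bench rack, each squarely into the bay of the colour on its card. The nearly empty yellow bin already standing in the yellow bay has to be used up first: lift it out and set it aside, put the full yellow bin into the bay, then stack the old one squarely on top of it. Keep the bins upright, set them down rather than dropping them, and leave the other things on the bench alone.

Things in the scene. Friction and masses are not known exactly. Their poses are not given: they have to be found in the camera images.
- bin_red: Full blue bin of steel nuts, RED cards. Outside 100 (x) x 56 (y) x 52 mm high, plain straight walls; grip from above across the 56 mm, mid-length. Front (-x) 20 mm is a scoop 26 mm high. Origin: centre of underside, z up. Starts anywhere in the row of three, 100 mm apart, on the plywood carrier (deck 30 mm above the bench, back lip 22 mm). 0.15 to 0.5 kg.
- bin_yellow: Full blue bin of brass bushes, YELLOW cards. Outside 100 (x) x 56 (y) x 52 mm high, plain straight walls; grip from above across the 56 mm, mid-length. Front (-x) 20 mm is a scoop 26 mm high. Origin: centre of underside, z up. Starts anywhere in the row of three, 100 mm apart, on the plywood carrier (deck 30 mm above the bench, back lip 22 mm). 0.15 to 0.5 kg.
- bin_green: Full blue bin of black caps, GREEN cards. Outside 100 (x) x 56 (y) x 52 mm high, plain straight walls; grip from above across the 56 mm, mid-length. Front (-x) 20 mm is a scoop 26 mm high. Origin: centre of underside, z up. Starts anywhere in the row of three, 100 mm apart, on the plywood carrier (deck 30 mm above the bench, back lip 22 mm). 0.15 to 0.5 kg.
- bin_old: Nearly empty blue bin, 3 brass bushes, YELLOW cards, in the yellow bay at the start; size, grip and origin as the full bins; 0.12 kg. All bins have a 3 mm foot, 84 x 41 mm, that drops with 4 mm play into the rim of a bin below: stacked, its origin is 49 mm above the lower one's. An emptied place on the carrier's deck is free to set it aside.
- bay_red: RED bay of the aluminium rack: grey tray with red rim and red strip at its front (-x). Floor 122 (x) x 78 (y) mm, 3 mm above the origin; rim 3 mm higher, 5 mm wide. Origin: centre of underside, 30 mm above the bench; a bin stands centred, lengthwise along x. The bays stand in a row along y, 100 mm apart, in any order, fixed during the job.
- bay_yellow: YELLOW bay of the aluminium rack: grey tray with yellow rim and yellow strip at its front (-x). Floor 122 (x) x 78 (y) mm, 3 mm above the origin; rim 3 mm higher, 5 mm wide. Origin: centre of underside, 30 mm above the bench; a bin stands centred, lengthwise along x. At the start the old yellow bin stands in it.
- bay_green: GREEN bay of the aluminium rack: grey tray with green rim and green strip at its front (-x). Floor 122 (x) x 78 (y) mm, 3 mm above the origin; rim 3 mm higher, 5 mm wide. Origin: centre of underside, 30 mm above the bench; a bin stands centred, lengthwise along x. The rack has a 22 mm lip along its back, 84 mm behind the bays' centres.
- oil: Bystander: white oil bottle with a red cap, 44 mm across, 115 mm high, standing on the bench beyond the racks. Origin: centre of its underside. Leave alone.
- driver: Bystander: screwdriver with an orange handle lying on the bench at the left, beside the left-hand rack. Leave alone.
- casting: Bystander: aluminium casting, a 60 x 44 mm flange with a boss, 32 mm high, lying on the bench beyond the racks. Origin: centre of its underside. Leave alone.

How it is judged:
At the end, for the whole second after the job is handed in: Each full bin stands upright on the floor of its colour's bay, within 13 mm of centre along and across and 0.2 rad of square; the old yellow bin stands upright on the full yellow one, within 12 mm of centre and 0.2 rad of square; all at rest (x of bin_red in the frame of bay_red between -0.013 and 0.013 m and y of bin_red in the frame of bay_red between -0.013 and 0.013 m and z of bin_red in the frame of bay_red between -0.002 and 0.007 m and angle between the x axis of bin_red and the x axis of bay_red, either way round below 0.2 rad and angle between each of bin_red, bin_yellow, bin_green's own z axis and vertical below 0.08 rad and x of bin_yellow in the frame of bay_yellow between -0.013 and 0.013 m and y of bin_yellow in the frame of bay_yellow between -0.013 and 0.013 m and z of bin_yellow in the frame of bay_yellow between -0.002 and 0.007 m and angle between the x axis of bin_yellow and the x axis of bay_yellow, either way round below 0.2 rad and x of bin_green in the frame of bay_green between -0.013 and 0.013 m and y of bin_green in the frame of bay_green between -0.013 and 0.013 m and z of bin_green in the frame of bay_green between -0.002 and 0.007 m and angle between the x axis of bin_green and the x axis of bay_green, either way round below 0.2 rad and x of bin_old in the frame of bin_yellow between -0.012 and 0.012 m and y of bin_old in the frame of bin_yellow between -0.012 and 0.012 m and z of bin_old in the frame of bin_yellow between 0.043 and 0.056 m and angle between the x axis of bin_old and the x axis of bin_yellow, either way round below 0.2 rad and angle between bin_old's own z axis and vertical below 0.12 rad and linear speed of each of bin_red, bin_yellow, bin_green, bin_old below 0.02 m/s); the robot touches nothing.
It fails at once if a bin is tipped by more than about 35 degrees (angle between any of bin_red, bin_yellow, bin_green, bin_old's own z axis and vertical above 0.6 rad).
It fails at once if a bin is let fall (from more than about 5 cm) ((linear speed of bin_red above 1 m/s and contact force between bin_red and the fingers below 0.1 N) or (linear speed of bin_yellow above 1 m/s and contact force between bin_yellow and the fingers below 0.1 N) or (linear speed of bin_green above 1 m/s and contact force between bin_green and the fingers below 0.1 N) or (linear speed of bin_old above 1 m/s and contact force between bin_old and the fingers below 0.1 N)).
It fails at once if a bystander is moved by more than 25 mm (distance of any of oil, driver, casting from where it was at the start of the episode above 0.025 m).
It also fails if it takes over 141 s, if anything falls off the work surface, if the arm or the gripper's body presses on something with over 40 N, if the wrist force passes 120 N, or if a joint passes its speed limit or range.

## Robot

A 6-joint arm with a two-finger parallel gripper is mounted at the origin on the work surface. World frame = base frame: x ahead of the robot, y to its left, z up, the work surface at z = 0. Lengths are in m, angles in rad, forces in N, time in s.
With the tool pointing down it reaches from about 0.15 to 0.775 m from the base axis. Payload 6.1 kg.
Tool frame: the origin (TCP) lies at the very end of the fingers, on their centre line; the grasp point (between the pads) lies 19 mm behind it; z points along the fingers, y is the line along which they close (so a half turn about z gives the same grasp; the last joint's range is limited). The gripper opens to 85 mm and grips with 20 to 120 N. Pads are 22 mm wide; open, the fingers measure 114 mm over their backs; the gripper's body (76 mm by 85 mm) begins 54 mm behind the grasp point. The pads swing forward as they close: fully open they stand 13 mm farther back than shut.
Start: joints at [-1.29, 0.126, -0.04, 1.405, 0, 1.571], TCP at [0.145, -0.504, 0.231] pointing down, gripper open.
Joint ranges: [-2.72, 2.72], [-0.95, 1.95], [-1.27, 1.35], [-1.78, 2.02], [-1.46, 1.47], [-3.14, 3.14]. Speed limits (rad/s): [2.39, 2.39, 3.01, 3.14, 3.14, 3.14].

## Interface

Orientations are given as a unit quaternion [x, y, z, w].
In Python, from station import move_pose, movel, movej, gripper_open, grasp, sleep, inverse_kinematics, get_state, grab_frame, PlanningError, sign_off gives the robot as it stands. Calls block until the motion is done:
- move_pose(position, orientation): joint-space move of the TCP to a pose.
- movel(position, rot=None, speed=0.15, threshold=None): straight line of the TCP; rot=None keeps the orientation; speed is the mean speed in m/s. With threshold (N) it stops when the force on the tool has changed by that much, and returns True; else False.
- movej(angles): joint-space move.
- gripper_open() and grasp(f_grip=None): open the fingers fully, or close them until they stop; f_grip is the grip in N (None keeps the last).
- sleep(seconds).
- inverse_kinematics(position, orientation): joint angles nearest the present ones, or None.
- get_state(): the state.
- grab_frame(name): name is "scene" or "top"; returns a dict with "image" (420x560x3 uint8, blue, green, red), "fov_y" (degrees; the focal length in pixels is half the picture's height over the tangent of half this angle, whatever the lens; pixels are square), "cx", "cy" (the principal point, pixels), "extrinsics" (4x4, takes a point from world to camera coordinates). Camera axes: x right, y down, z forward; pixel columns grow to the right and rows downward; lengths in m; the calibration is good to about 2 mm. A picture is of the moment at which its call begins. There is no depth.
A pose or a line that the arm cannot do raises PlanningError and nothing moves.
- sign_off(): hands the job in; it is judged then, once.
The state is a dict: "time_s": time; "q": joint angles; "joint_velocities": joint speeds; "joint_torque": joint torques, N m; "tool_pos": TCP position; "ee_rot": TCP orientation; "ft_force": force on the tool from outside, world axes, zero at the start; "wrist_torque": the same for the moment, N m; "grip_width": finger opening in m; "finger_force": force on a finger pad.
Only numpy, scipy, OpenCV 4.12 (cv2) and the standard library are available. Lean on these libraries where they do the work, as an engineer would, in place of code of your own. Each camera call takes 0.05 s, during which the arm holds its last target. There are 200 camera calls.

## Working session

There is one attempt and no reset: what is moved stays moved. The work goes in short steps, each a Python script; the robot and the scene stay as the last script left them, time stands still between calls to the robot, and variables do not carry over. Pictures are saved under pics/ and viewed, at most 14 in all, crops included, and the job is handed in when it is done.

```bash
mkdir -p pics; ls
python3 - <<'E'
from station import *
import cv2,numpy as np
for n in("scene","top"):
    f=grab_frame(n); cv2.imwrite(f"pics/{n}0.png",f["image"]); print(n,f["fov_y"],f["cx"],f["cy"],np.round(f["extrinsics"],4).tolist())
s=get_state();print(s["time_s"],s["tool_pos"],s["ee_rot"],s["grip_width"])
E
```

```text
pics
scene 56.56282161660216 282.86178440367655 211.77421343752448 [[-0.764, 0.6451, 0.0083, 0.4087], [0.526, 0.6303, -0.571, -0.3267], [-0.3736, -0.4319, -0.8209, 1.1939], [0.0, 0.0, 0.0, 1.0]]
top 46.78164187683487 283.1623874052846 212.21633736087426 [[-0.0714, -0.9975, 0.0002, 0.107], [-0.9751, 0.0697, -0.2107, 0.6169], [0.2101, -0.0153, -0.9776, 1.3637], [0.0, 0.0, 0.0, 1.0]]
0.1 [ 0.145391   -0.50409497  0.23059436] [ 9.90160843e-01  1.39932071e-01 -9.06810523e-05 -7.16423684e-04] 0.08590724426622157
```

View pics/scene0.png

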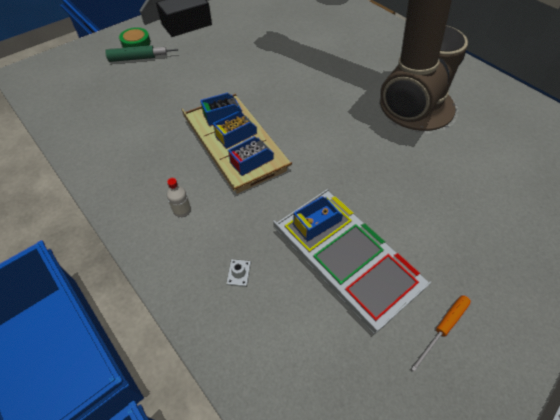

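View pics/top0.png

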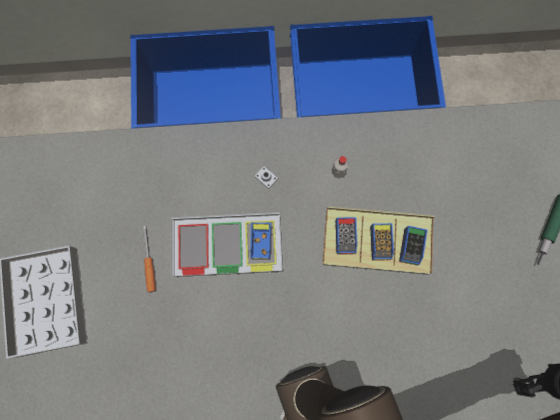

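The scene view and the top view agree. In the top view the carrier holds red (346,236), yellow (382,242) and green (413,245). The bays, left to right, are red (194,247), green (228,247) and yellow (262,245), with the old bin in the yellow bay. The bins are turned slightly, so I'll enlarge both areas.

Run:
```python
import cv2
im=cv2.imread("pics/top0.png")
for n,x,y in(("car",320,203),("rack",168,206)):
    cv2.imwrite(f"pics/{n}0.png",cv2.resize(im[y:y+75,x:x+120],None,fx=6.5,fy=6.5,interpolation=cv2.INTER_CUBIC))
```

```text
(no output)
```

View pics/car0.png

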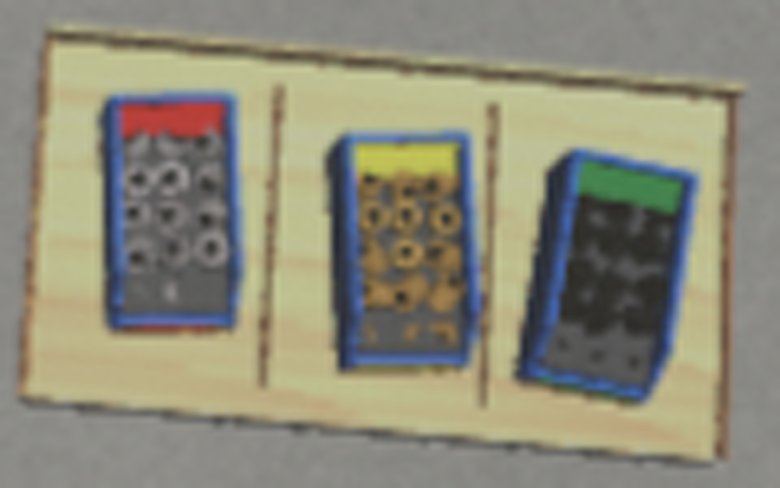

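View pics/rack0.png

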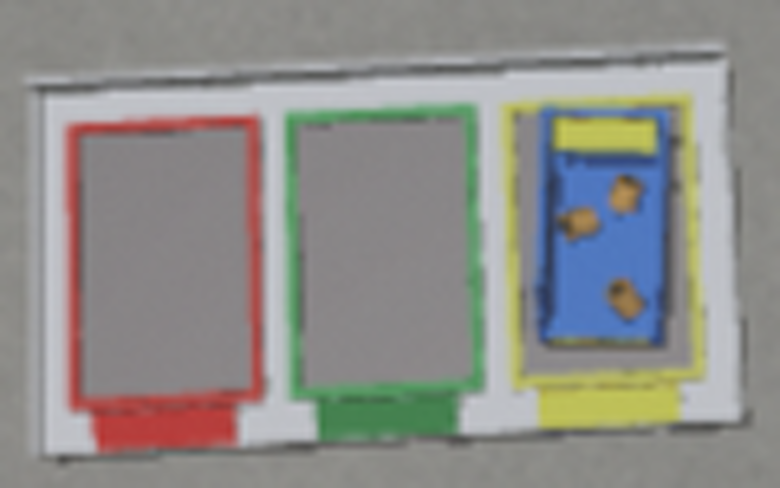

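Crop corners read: red bin (108,97), (237,94), (235,328), (109,328); the yellow, green and old bins and the bay rims were read the same way. Now I'll fit poses to these.

```bash
cat > h.py <<'E'
from station import *
import numpy as np, cv2
from scipy.optimize import least_squares
from scipy.spatial.transform import Rotation as R
def proj(f,P):
    E=f["extrinsics"]; c=P@E[:3,:3].T+E[:3,3]; k=210/np.tan(np.radians(f["fov_y"]/2))
    return c[:,:2]/c[:,2:]*k+[f["cx"],f["cy"]]
def unc(pts,o,s=6.5): return (np.array(pts,float)+.5)/s-.5+o   # crop px -> image px
def fit(f,px,local,z):
    L=np.array(local,float)
    W=lambda p:np.c_[L[:,:2]@np.array([[np.cos(p[2]),np.sin(p[2])],[-np.sin(p[2]),np.cos(p[2])]])+p[:2],L[:,2]+z]
    r=least_squares(lambda p:(proj(f,W(p))-px).ravel(),[.45,0,0])
    return r.x,np.sqrt(np.mean(r.fun**2))
BIN=[(.05,.028,.052),(.05,-.028,.052),(-.05,-.028,.026),(-.05,.028,.026)]
def rot(yaw): return (R.from_euler('z',yaw)*R.from_euler('x',np.pi)).as_quat()
H=.21; G=.018
def pick(p,z,F=60):   # p: bin x,y,yaw ; z: underside height
    move_pose([p[0],p[1],H],rot(p[2])); movel([p[0],p[1],z+G],speed=.15)
    grasp(F); s=get_state(); print("grip",s["grip_width"],s["finger_force"])
    movel([p[0],p[1],H],speed=.15)
def place(p,z):
    movel([p[0],p[1],H],rot(p[2]),speed=.2)
    movel([p[0],p[1],z+G+.012],speed=.12)
    hit=movel([p[0],p[1],z+G-.003],speed=.03,threshold=4)
    s=get_state(); print("down",hit,s["tool_pos"][2]-G-z,s["grip_width"])
    gripper_open(); movel([p[0],p[1],H],speed=.18); print("t",get_state()["time_s"])
E
python3 - <<'E'
from h import *
f=grab_frame("top"); c=(320,203); r=(168,206)
for n,o,z,p in(("red",c,.03,[(108,97),(237,94),(235,328),(109,328)]),("yellow",c,.03,[(347,136),(471,132),(469,366),(342,369)]),
 ("green",c,.03,[(574,152),(697,174),(646,402),(520,381)]),("old",r,.033,[(542,107),(670,109),(663,345),(540,341)])):
    print(n,fit(f,unc(p,o),BIN,z))
T=[(.066,.044,.006),(.066,-.044,.006),(-.066,-.044,.006),(-.066,.044,.006)]
B=[[(68,124),(260,117),(264,400),(70,410)],[(286,110),(476,105),(484,389),(292,398)],[(502,103),(692,97),(704,378),(514,388)]]
for b in B: print("bay",fit(f,unc(b,r),T,.03))
L=[(a,b+.1*(1-i),d) for i in range(3) for a,b,d in T]
x,e=fit(f,unc(sum(B,[]),r),L,.03); print("rack",x,e)
for i in(1,0,-1): print(x[0]-np.sin(x[2])*.1*i,x[1]+np.cos(x[2])*.1*i)
E
```

```text
red (array([ 0.54106012, -0.11478262, -0.06611661]), np.float64(0.21172463321443505))
yellow (array([ 0.51604209, -0.21763268, -0.06991282]), np.float64(0.27101216873619033))
green (array([ 0.49777464, -0.30597228, -0.28085969]), np.float64(0.3295506986809023))
old (array([ 0.54333715,  0.13434987, -0.09365125]), np.float64(0.24914564904258307))
bay (array([ 0.54690912,  0.33586727, -0.0231665 ]), np.float64(0.1685062426184105))
bay (array([ 0.54541137,  0.23605213, -0.02621308]), np.float64(0.18804183530965904))
bay (array([ 0.5424515 ,  0.13639227, -0.02228614]), np.float64(0.27933620538930254))
rack [ 0.54492623  0.23610496 -0.02312431] 0.2397342636962129
0.547238456473813 0.3360782226367822
0.5449262311544274 0.23610495814035598
0.5426140058350418 0.13613169364392977
```

Fits are good to about 1 mm. The green bin is turned close to the yellow one, so the order is red, old aside, yellow (grasp shifted 4 mm away from green), old on top, then green.

Run:
```python
from h import *
y=-.0231
pick((.5411,-.1148,-.066),.03); place((.5472,.3361,y),.033)
pick((.5433,.1343,-.094),.033); place((.538,-.108,-.066),.03)
f=grab_frame("top"); im=f["image"]
cv2.imwrite("pics/t1.png",cv2.resize(im[200:285,160:450],None,fx=2.7,fy=2.7,interpolation=cv2.INTER_CUBIC))
```

```text
grip 0.055382991204100916 66.01378798484802Traceback (most recent call last):
  File "<stdin>", line 3, in <module>
  File "h.py", line 22, in place
    movel([p[0],p[1],H],rot(p[2]),speed=.2)
    ~~~~~^^^^^^^^^^^^^^^^^^^^^^^^^^^^^^^^^^
station.PlanningError: the arm cannot follow that straight line within its joint ranges
```

Run:
```python
from h import *
s=get_state(); print(np.round(s["q"],3),s["tool_pos"],s["ee_rot"],s["time_s"])
for yy in(-.1,0,.1,.2,.3361):
  for h in(.17,.21):
    for k in (0,np.pi):
      q=inverse_kinematics([.5472,yy,h],rot(-.0231+k)); print(yy,h,round(k,1),None if q is None else np.round(q,2))
```

```text
[-0.209  0.181 -0.024  1.368  0.     2.999] [ 0.5405299  -0.11465941  0.20875091] [ 9.99455057e-01 -3.29915218e-02 -1.04967685e-03 -2.15675837e-04] 5.0
-0.1 0.17 0 [-0.18  0.19 -0.1   1.28  0.    2.98]
-0.1 0.17 3.1 [-0.18  0.19 -0.1   1.28  0.   -0.16]
-0.1 0.21 0 [-0.18  0.19 -0.02  1.37  0.    2.98]
-0.1 0.21 3.1 [-0.18  0.19 -0.02  1.37  0.   -0.16]
0 0.17 0 [ 0.    0.17 -0.12  1.28  0.   -3.12]
0 0.17 3.1 [ 0.    0.17 -0.12  1.28  0.    0.02]
0 0.21 0 [ 0.    0.17 -0.04  1.37  0.   -3.12]
0 0.21 3.1 [ 0.    0.17 -0.04  1.37  0.    0.02]
0.1 0.17 0 [ 0.18  0.19 -0.1   1.28  0.   -2.94]
0.1 0.17 3.1 [ 0.18  0.19 -0.1   1.28  0.    0.2 ]
0.1 0.21 0 [ 0.18  0.19 -0.02  1.37  0.   -2.94]
0.1 0.21 3.1 [ 0.18  0.19 -0.02  1.37  0.    0.2 ]
0.2 0.17 0 [ 0.35  0.24 -0.03  1.3   0.   -2.77]
0.2 0.17 3.1 [ 0.35  0.24 -0.03  1.3   0.    0.37]
0.2 0.21 0 [ 0.35  0.24  0.05  1.38  0.   -2.77]
0.2 0.21 3.1 [0.35 0.24 0.05 1.38 0.   0.37]
0.3361 0.17 0 [ 0.55  0.36  0.12  1.33  0.   -2.57]
0.3361 0.17 3.1 [0.55 0.36 0.12 1.33 0.   0.57]
0.3361 0.21 0 [ 0.55  0.35  0.2   1.42  0.   -2.57]
0.3361 0.21 3.1 [0.55 0.35 0.2  1.42 0.   0.57]
```

The wrist crosses its limit with that half-turn. I'll put the red bin back down in place and regrip it with the other one, which keeps joint 6 near 0.

```bash
python3 - <<'E'
from h import *
p=[.5405,-.1147]
movel(p+[.03+G+.012],speed=.12); print(movel(p+[.03+G-.003],speed=.03,threshold=4)); gripper_open(); movel(p+[H])
E
sed -i "s/R.from_euler('z',yaw)/R.from_euler('z',yaw+np.pi)/" h.py
python3 - <<'E'
from h import *
y=-.0231
pick((.5408,-.1148,-.066),.03); place((.5472,.3361,y),.033)
pick((.5433,.1343,-.094),.033); place((.538,-.108,-.066),.03)
f=grab_frame("top"); im=f["image"]
cv2.imwrite("pics/t1.png",cv2.resize(im[200:285,160:450],None,fx=2.7,fy=2.7,interpolation=cv2.INTER_CUBIC))
E
```

```text
True
grip 0.055012477599242764 65.93644738197327
down True 0.0010415909445628951 0.05528476803891172
t 19.6167
grip 0.054969323116265414 64.79764223098755
down True 0.0010414341576108245 0.05526158172452705
t 27.8833
```

View pics/t1.png

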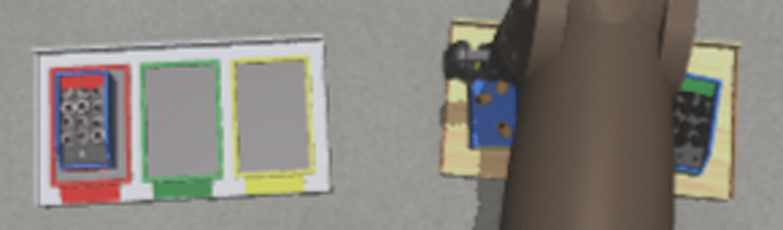

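The red bin is in the red bay, leaning left only by parallax. The old bin stands on the carrier, and green is untouched at its place. I'll continue.

Run:
```python
from h import *
y=-.0231; by=(.5426,.1361,y)
a=-.07; d=.004
pick((.5160-d*np.sin(a),-.2176+d*np.cos(a),a),.03); place((by[0],by[1],y),.033)
pick((.538,-.108,-.066),.03)
movel([by[0],by[1],H+.0],rot(y),speed=.2)
place(by,.082)
f=grab_frame("top"); im=f["image"]
cv2.imwrite("pics/t2.png",cv2.resize(im[206:281,168:288],None,fx=6.5,fy=6.5,interpolation=cv2.INTER_CUBIC))
```

```text
grip 0.055466856523421385 65.64756631851196
down True 0.0011704743550999541 0.05530901178144543
t 36.4333
grip 0.05483528250485075 64.78838324546814
down True 0.0009687264674496099 0.05507010525666337
t 44.4333
```

View pics/t2.png

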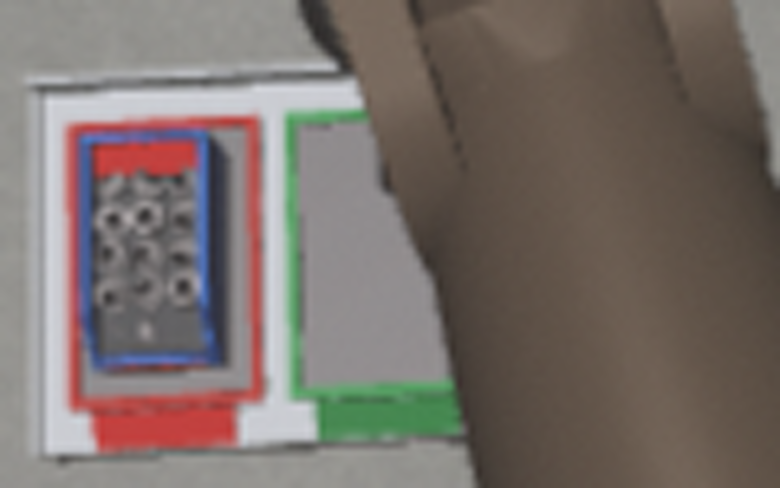

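The red bin's rim corners are (78,133), (207,131), (213,360) and (92,368). The arm hides the yellow bay. I'll place green next, move away, then check everything.

Run:
```python
from h import *
pick((.4978,-.3060,-.281),.03); place((.5449,.2361,-.0231),.033)
move_pose([.3,-.4,.25],rot(-.5))
f=grab_frame("top"); im=f["image"]
print(fit(f,unc([(78,133),(207,131),(213,360),(92,368)],(168,206)),BIN,.033))
cv2.imwrite("pics/t3.png",cv2.resize(im[206:281,168:288],None,fx=6.5,fy=6.5,interpolation=cv2.INTER_CUBIC))
f=grab_frame("scene"); cv2.imwrite("pics/s3.png",cv2.resize(f["image"][185:335,250:450],None,fx=4,fy=4,interpolation=cv2.INTER_CUBIC))
```

```text
grip 0.05546862107621522 65.67874789237976
down True 0.0011869395322894466 0.055159234792434696
t 55.075
(array([ 0.54771987,  0.33732142, -0.03434948]), np.float64(0.2716847257345679))
```

View pics/t3.png

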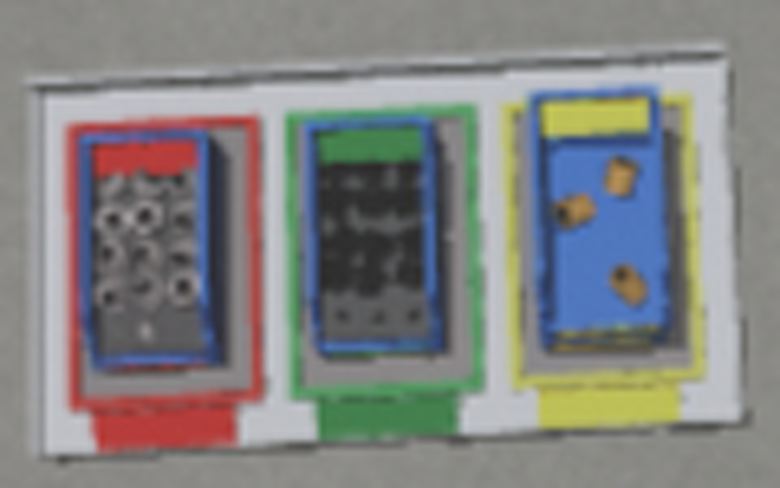

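View pics/s3.png

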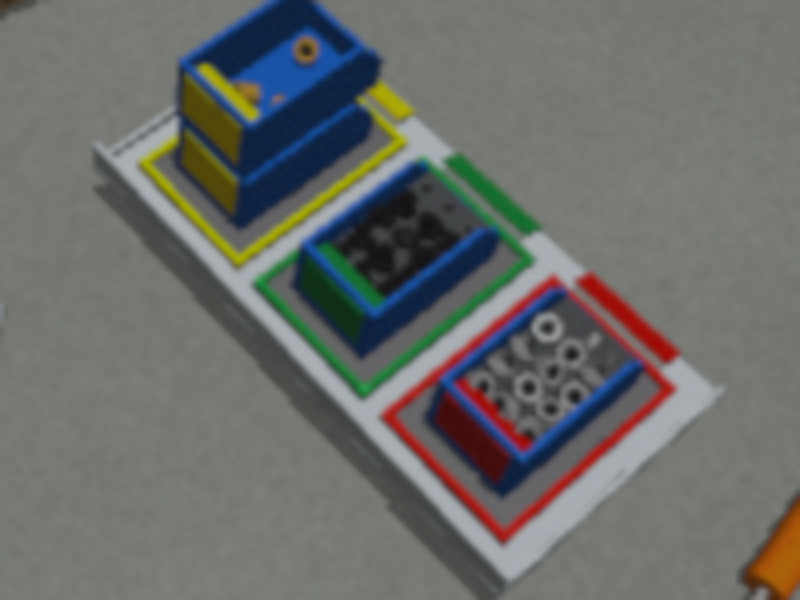

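Every bin sits squarely in its bay. The old bin is nested flush on the full yellow one (scene crop around (270,110)), and the red bin's fit is within 2 mm of the bay centre. The gripper is clear.

```bash
python3 -c "
from station import *
print(sign_off())"
```

```text
the job is handed in; nothing more can be done
None
```

I handed the job in: the three full bins stand in the bays of their colours and the old yellow bin is stacked on the full yellow one. The last pictures showed them square and seated, but the hand-in gave no verdict.

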